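# Load the UV curing box with its lid on the prop rod and start it

## Robot

A 6-joint arm with a two-finger parallel gripper is mounted at the origin on the work surface. World frame = base frame: x ahead of the robot, y to its left, z up, the work surface at z = 0. Lengths are in m, angles in degrees, forces in N, time in s.
With the tool pointing down it reaches from about 0.325 to 0.85 m from the base axis. Payload 15.5 kg.
Tool frame: the origin (TCP) lies between the finger pads; the fingertips stand arm.tip_extent ahead of it and the grasp point (between the pads) lies 5 mm behind it (arm.tip_extent is the distance from the TCP to the fingertips, in m); z points along the fingers, y is the line along which they close (so a half turn about z gives the same grasp; the last joint's range is limited). The gripper opens to 91 mm and grips with 3 to 60 N. Pads are 32 mm wide; open, the fingers measure 118 mm over their backs; the gripper's body (76 mm by 178 mm) begins 60 mm behind the grasp point.
Start: joints at [58.012, 28.281, 77.091, -0, 74.628, -5.472], TCP at [0.279, 0.559, 0.228] pointing down, gripper open.
Joint ranges: [-166.48, 166.48], [-47.26, 123.95], [12.59, 153.08], [-70.14, 250.14], [6.76, 159.57], [-176.63, 176.63]. Speed limits (degrees/s): [108.29, 108.29, 147.25, 172.46, 172.46, 172.46].

## Interface

Orientations are given as a 3x3 rotation matrix whose columns are the frame's x, y, z axes.
In Python, from rig import arm, hand, kin, telemetry, optics gives the robot as it stands. Calls block until the motion is done:
- arm.move_to(position, orientation): joint-space move of the TCP to a pose.
- arm.move_l(position, orientation=None, feed=0.15): straight line of the TCP; orientation=None keeps the orientation; feed is the mean speed in m/s.
- arm.move_joints(angles): joint-space move.
- hand.grip(opening): finger opening in m; the grip force is fixed at half the most; returns when the fingers have stopped.
- arm.sleep(seconds).
- kin.solve_ik(position, orientation): joint angles nearest the present ones, or None.
- telemetry.observe(): the state.
- optics.snapshot(name): name is "scene" or "top" or "wrist"; returns the picture (480x640x3 uint8, red, green, blue); there is no depth.
- optics.get_calibration(name): a dict with "intrinsics" (3x3 intrinsics, pixels), "k1" (the pictures are not rectified: a ray, as slopes to the right and down, at radius r is drawn at 1 + k1 r^2 times it, then the intrinsics apply), "cam_to_world" (4x4, takes a point from camera to world coordinates). Camera axes: x right, y down, z forward; pixel columns grow to the right and rows downward; lengths in m; the calibration is good to about 2 mm. A picture is of the moment at which its call begins: read the wrist's pose just before it. get_calibration takes no time and is no camera call; for the wrist camera it gives the pose at the moment of the call.
A pose or a line that the arm cannot do raises arm.Unreachable and nothing moves.
- arm.sign_off(): hands the job in; it is judged then, once.
Trained networks look in the newest picture that a camera, given by its name, has taken for a name from the list of things; names that differ only in an ending like _2 or _b are one class to them, and where a whole thing is asked for, a point or a joint stands for the part that bears it (a point fixed in the world has none). Each returns a list of dicts, best first, with "conf" (0 to 1); they miss things now and then, are a little off and sometimes report something else, mostly with a low value. They report only what shows in the picture. A call takes as long as a camera call.
- optics.spot_in(target, camera): "extent" ([left, top, right, bottom] in pixels, round what is visible of it).
- optics.masks_of(target, camera): "mask" (480x640 bool, what is visible of it) and "extent" ([left, top, right, bottom] in pixels, round what is visible of it).
The state is a dict: "t": time; "joint_positions": joint angles; "dq": joint speeds; "tau": joint torques, N m; "ee_pos": TCP position; "tool_rot": TCP orientation; "force": force on the tool from outside, world axes, zero at the start; "torque": the same for the moment, N m; "width": finger opening in m; "grasp_force": force on a finger pad.
Only numpy, scipy, OpenCV 4.12 (cv2) and the standard library are available. Lean on these libraries where they do the work, as an engineer would, in place of code of your own. Each camera call takes 0.05 s, during which the arm holds its last target. There are 200 camera calls.

## Task

Cure the coated modules that lie on the blue mat: raise the curing box's lid right up to its stop, swing the red prop rod up out of its clip and let the lid down onto it so that the rod's tip sits in the lid's slot and holds it open, and only then lay every module flat and face up in the box, one to a bay between the white combs. Then take the lid off the rod, put the rod back down in its clip, lower the lid fully shut without letting it fall, press the green start key to its first click and hold it there for about a second, then press it all the way in and let go. Do not disturb the solder spool, the flux bottle or the multimeter.

Things in the scene. Friction and masses are not known exactly. Their poses are not given: they have to be found in the camera images.
- cure_box: fixed UV curing box. Origin: centre of the plinth's underside, on the bench; x to the hinge side (handle on the -x side), y along the hinge to the rod and key end, z up. Grey plinth x -155 to 155, y -142 to 205, 30 high; on it a blue open-topped chamber, outer x -73 to 91, y -127 to 127, walls 6 thick, rim at z = 94, floor at z = 30
- bay1 (a point): centre of bay 1 on the chamber floor (box x 9, y 81, z 30). A module lies in it lengthwise along box x, 16 play each way. White comb teeth, 15 high and 18 thick, 54 apart, reach 30 in from both end walls and leave slots 36 wide; the 92 between the combs is free floor for the fingers, with 26 beside a module, nearest the rod
- bay2 (a point): centre of bay 2 on the chamber floor (box x 9, y 27, z 30). A module lies in it lengthwise along box x, 16 play each way. White comb teeth, 15 high and 18 thick, 54 apart, reach 30 in from both end walls and leave slots 36 wide; the 92 between the combs is free floor for the fingers, with 26 beside a module
- bay3 (a point): centre of bay 3 on the chamber floor (box x 9, y -27, z 30). A module lies in it lengthwise along box x, 16 play each way. White comb teeth, 15 high and 18 thick, 54 apart, reach 30 in from both end walls and leave slots 36 wide; the 92 between the combs is free floor for the fingers, with 26 beside a module
- bay4 (a point): centre of bay 4 on the chamber floor (box x 9, y -81, z 30). A module lies in it lengthwise along box x, 16 play each way. White comb teeth, 15 high and 18 thick, 54 apart, reach 30 in from both end walls and leave slots 36 wide; the 92 between the combs is free floor for the fingers, with 26 beside a module, farthest from the rod
- lid (a joint): lid angle: 0 shut, grows as it opens, stop at 1.58 rad (upright). Blue lid, 190 from hinge to front edge, 254 along the hinge, 25 thick, underside in the plane of the hinge; 0.8 kg, lifted with 5 N. Above 1.45 rad it stays where left; below 1.35 it falls shut when let go, unless on the rod. Rests on the rod at 1.22. Closing faster than 2 rad/s counts as falling
- lid_hinge (a point): middle of the lid's hinge line: box x 105, y 0, z 95; the hinge line runs along box y
- lid_handle (a point): middle of the grip bar of the lid's black handle: round bar, 12 thick, 100 long, parallel to the hinge, 35 out from the lid's front edge; 225 from the hinge along the lid and 12.5 above its underside. It can be pinched from above at every lid angle and turns between the pads
- lid_slot (a point): where the centre of the rod's tip lies when seated: in the steel catch that sticks out of the lid at the rod end, 115 from the hinge along the lid, 8 above its underside plane, in the rod's plane (box y 168). The catch opens at right angles to the lid's underside; its mouth takes the tip up to 3 to the front and 12 to the hinge side of the seat
- rod (a joint): prop rod angle: 0 level in its open-topped clip, pointing to the hinge side; grows as it swings up; stop at 0.75 rad, just past the propped angle of 0.74. Stiff pivot, stays where left, 2 N at the grip moves it. With the lid above 1.5 rad, swing it up to its stop; the lid, lowered by its handle to 1.22 rad, then takes the tip into its slot
- rod_pivot (a point): axis of the rod's pivot: box x -65, y 168, z 80; the rod swings in the box's x-z plane. A steel pivot block, its top 95 over the bench, stands beside it on the +y side
- rod_grip (a point): middle of the red grip sleeve on the rod, 14 thick, 60 long, 120 from the pivot. In the clip it is 50 above the plinth and 41 from the chamber's end wall, whose rim is 14 higher. Pinch it from above with the fingers closing along box y; the rod turns between the pads
- rod_tip (a point): centre of the red ball (radius 6) at the rod's free end, 187 from the pivot
- key_half (a joint): travel of the start key's cap to the first click, 0 to 0.0035 m: moves from 1 N, at the click (its end) from 3 N on
- key_full (a joint): travel of the key's second stage, 0 to 0.0035 m: moves only above 7 N, fully in at 10 N. Both stages spring back when let go
- key_top (a point): centre of the top of the green round key (30 across), on a black base at the plinth's front corner (box x -130, y 166), 62 above the bench; pressed straight down. The rod's pivot block is 50 away in box x
- module1: coated driver module (2 to 4 of the four are present): black block 120 long (x), 28 wide (y), 26 high (z), 140 to 280 g; on its upper face a green board with yellow, blue and silver parts under 5 high. Lies face up on the mat, up to 0.25 rad off the mat's x. Origin: centre of its underside. Grip across the 28 width at mid-length
- module2: coated driver module (2 to 4 of the four are present): black block 120 long (x), 28 wide (y), 26 high (z), 140 to 280 g; on its upper face a green board with yellow, blue and silver parts under 5 high. Lies face up on the mat, up to 0.25 rad off the mat's x. Origin: centre of its underside. Grip across the 28 width at mid-length
- module3: coated driver module (2 to 4 of the four are present): black block 120 long (x), 28 wide (y), 26 high (z), 140 to 280 g; on its upper face a green board with yellow, blue and silver parts under 5 high. Lies face up on the mat, up to 0.25 rad off the mat's x. Origin: centre of its underside. Grip across the 28 width at mid-length
- module4: coated driver module (2 to 4 of the four are present): black block 120 long (x), 28 wide (y), 26 high (z), 140 to 280 g; on its upper face a green board with yellow, blue and silver parts under 5 high. Lies face up on the mat, up to 0.25 rad off the mat's x. Origin: centre of its underside. Grip across the 28 width at mid-length
- mat: blue bench mat 310 x 250, 2 thick, fixed, where the modules lie. Origin: centre of its underside
- solder_spool: bystander: aluminium solder spool 64 across, 46 high, standing. Origin: centre of its underside
- flux_bottle: bystander: white bottle 48 across, 120 high, red cap. Origin: centre of its underside
- multimeter: bystander: yellow multimeter 150 x 75 x 32 lying flat. Origin: centre of its underside

How it is judged:
By the outcome, as a careful person would: the job done as asked, in the order asked, and still so for the second after the job is handed in, with the robot touching nothing.
Of module1, module2, module3, module4 only 2 to 4 are there at a start; the rules pass over those that are not, and their reading is None.
At some moment in a run one of module1, module2, module3, module4 may be knocked a few centimetres aside while the robot is not near it.
It also fails if it takes over 210 s, if anything falls off the work surface, if the arm or the gripper's body presses on something with over 40 N, if the wrist force passes 120 N, or if a joint passes its speed limit or range.

## Working session

There is one attempt and no reset: what is moved stays moved. The work goes in short steps, each a Python script; the robot and the scene stay as the last script left them, time stands still between calls to the robot, and variables do not carry over. Pictures are saved under pics/ and viewed, at most 14 in all, crops included, and the job is handed in when it is done.

```bash
ls; mkdir -p pics
python3 - <<'E'
from rig import arm, hand, kin, telemetry, optics
import cv2,numpy as np
np.set_printoptions(precision=4,suppress=True)
for c in ["scene","top"]:
    im=optics.snapshot(c); cv2.imwrite(f"pics/{c}0.png",im[:,:,::-1])
    k=optics.get_calibration(c); print(c,k)
    for n in ["cure_box","lid_handle","rod_grip","rod_tip","key_top","module1","mat","solder_spool","flux_bottle","multimeter","lid"]:
        print(n,[(round(d["conf"],2),np.round(d["extent"]).tolist()) for d in optics.spot_in(n,c)][:6])
print(arm.tip_extent, telemetry.observe()); print(optics.get_calibration("wrist"))
E
```

```text
pics
rig.py
scene {'intrinsics': array([[606.0755,   0.    , 316.8534],
       [  0.    , 606.0755, 234.6138],
       [  0.    ,   0.    ,   1.    ]]), 'k1': -0.11787854361234898, 'cam_to_world': array([[ 0.4145,  0.6406, -0.6464,  1.3924],
       [ 0.91  , -0.3016,  0.2846, -0.3497],
       [-0.0126, -0.7062, -0.7079,  0.9668],
       [ 0.    ,  0.    ,  0.    ,  1.    ]])}
cure_box [(0.87, [245.0, 167.0, 450.0, 333.0])]
lid_handle [(0.72, [157.0, 288.0, 196.0, 336.0]), (0.58, [285.0, 169.0, 429.0, 279.0])]
rod_grip [(0.55, [275.0, 164.0, 354.0, 202.0])]
rod_tip [(0.57, [277.0, 168.0, 351.0, 201.0])]
key_top [(0.7, [252.0, 209.0, 260.0, 222.0]), (0.32, [243.0, 163.0, 444.0, 329.0])]
module1 [(0.91, [156.0, 288.0, 196.0, 336.0]), (0.81, [171.0, 228.0, 216.0, 268.0]), (0.74, [129.0, 243.0, 171.0, 288.0]), (0.63, [198.0, 272.0, 246.0, 316.0])]
mat [(0.71, [104.0, 214.0, 272.0, 358.0]), (0.67, [242.0, 164.0, 446.0, 329.0])]
solder_spool [(0.67, [245.0, 321.0, 281.0, 366.0])]
flux_bottle [(0.7, [114.0, 317.0, 147.0, 369.0]), (0.54, [103.0, 216.0, 270.0, 359.0]), (0.26, [249.0, 211.0, 264
[... 1578 characters left out ...]
2233,   0.0707,   0.0444,  -0.    ]), 'ee_pos': array([0.279 , 0.5593, 0.2279]), 'tool_rot': array([[-0.8948,  0.4464, -0.    ],
       [ 0.4464,  0.8948,  0.    ],
       [ 0.    , -0.    , -1.    ]]), 'force': array([-0.4041, -0.9639, -0.1713]), 'torque': array([0.012 , 0.0156, 0.0205]), 'grasp_force': 0.0, 'width': 0.0913161129290301}
{'intrinsics': array([[330.6662,   0.    , 319.1486],
       [  0.    , 330.6662, 236.2461],
       [  0.    ,   0.    ,   1.    ]]), 'k1': -0.029634003188717572, 'cam_to_world': array([[ 0.4466,  0.8689,  0.2135,  0.2208],
       [ 0.8947, -0.4337, -0.1065,  0.589 ],
       [ 0.    ,  0.2386, -0.9711,  0.3854],
       [ 0.    ,  0.    ,  0.    ,  1.    ]])}
```

View pics/top0.png

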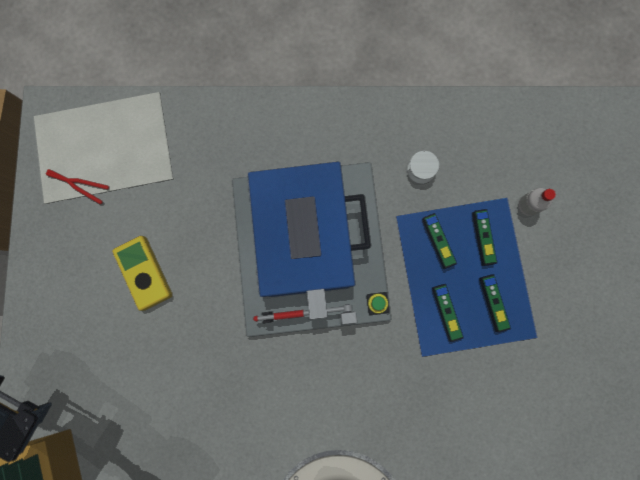

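View pics/scene0.png

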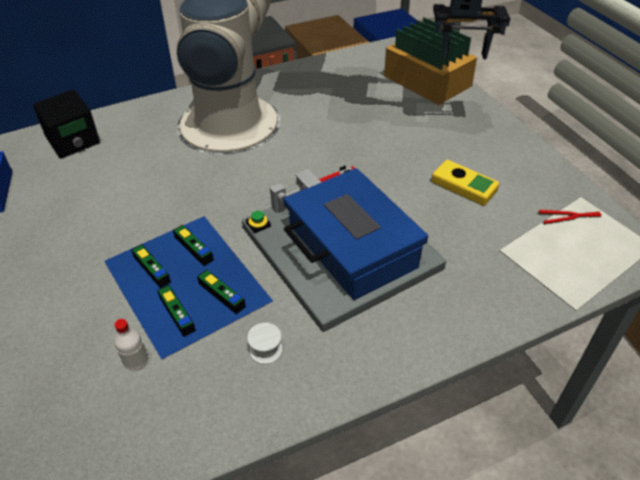

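Top view: the box sits with its hinge toward image left (world +y) and its rod and key end facing the robot. The key is at (378,303), the rod tip at (257,317) and the handle bar at about x=367. All 4 modules are on the mat on the right. Next I'll fit the box pose.

```bash
cat > h.py <<'E'
from rig import arm, hand, kin, telemetry, optics
import cv2, numpy as np, json, os
np.set_printoptions(precision=4,suppress=True)
def proj(P,k):
    T=np.linalg.inv(k["cam_to_world"]); p=np.atleast_2d(P)@T[:3,:3].T+T[:3,3]
    s=p[:,:2]/p[:,2:]; s=s*(1+k["k1"]*(s**2).sum(1,keepdims=True))
    return s@k["intrinsics"][:2,:2].T+k["intrinsics"][:2,2]
def unproj(uv,z,k):
    d=(np.atleast_2d(uv).astype(float)-k["intrinsics"][:2,2])/np.diag(k["intrinsics"])[:2]
    s=d.copy()
    for _ in range(8): s=d/(1+k["k1"]*(s**2).sum(1,keepdims=True))
    r=np.c_[s,np.ones(len(s))]@k["cam_to_world"][:3,:3].T; o=k["cam_to_world"][:3,3]
    return o+r*((z-o[2])/r[:,2])[:,None]
def Rz(a): c,s=np.cos(a),np.sin(a); return np.array([[c,-s,0],[s,c,0],[0,0,1.]])
def Ry(a): c,s=np.cos(a),np.sin(a); return np.array([[c,0,s],[0,1,0],[-s,0,c]])
def Rx(a): c,s=np.cos(a),np.sin(a); return np.array([[1,0,0],[0,c,-s],[0,s,c]])
def box3(x,y,z): return np.array([[a,b,c] for a in x for b in y for c in z])/1000
def hull_mask(lists,k,S=3):
    m=np.zeros((480*S,640*S),np.uint8)
    for P in lists:
        uv=proj(P,k)*S+(S-1)/2
        cv2.fillConvexPoly(m,cv2.convexHull(np.round(uv).astype(np.int32)),1)
    return m
E
cat > fit.py <<'E'
from h import *
from scipy.optimize import minimize
im={c:cv2.imread(f"pics/{c}0.png") for c in("top","scene")}
K={c:optics.get_calibration(c) for c in im}
roi={"top":(225,155,395,340),"scene":(240,160,455,335)}
S=3; tgt={};keyc={}
for c in im:
    hsv=cv2.cvtColor(im[c],cv2.COLOR_BGR2HSV); x0,y0,x1,y1=roi[c]
    r=np.zeros((480,640),np.uint8); r[y0:y1,x0:x1]=1
    b=((abs(hsv[...,0].astype(int)-110)<12)&(hsv[...,1]>120)&(hsv[...,2]>40)&(r>0)).astype(np.uint8)
    cs,_=cv2.findContours(b,cv2.RETR_EXTERNAL,cv2.CHAIN_APPROX_NONE); cc=max(cs,key=cv2.contourArea)
    m=np.zeros((480,640),np.uint8); cv2.fillPoly(m,[cc],1)
    tgt[c]=cv2.resize(m*255,(640*S,480*S),interpolation=cv2.INTER_LINEAR)>127
    g=(abs(hsv[...,0].astype(int)-60)<15)&(hsv[...,1]>120)&(hsv[...,2]>40)&(r>0)
    n,l,st,ce=cv2.connectedComponentsWithStats(g.astype(np.uint8)); i=1+np.argmax(st[1:,4]); keyc[c]=ce[i]; print(c,m.sum(),"key",ce[i],st[i])
lid=box3((-85,105),(-127,127),(95,120)); ch=box3((-73,91),(-127,127),(30,94))
def W(P,p): return P@Rz(p[2]).T+[p[0],p[1],0]
def cost(p,cams=("top","scene"),full=False):
    t=0
    for c in cams:
        m=hull_mask([W(lid,p),W(ch,p)],K[c],S)>0
        t+=(m^tgt[c]).sum()/tgt[c].sum()
        e=proj(W(np.array([[-.130,.166,.062]]),p),K[c])[0]-keyc[c]; t+=.003*(e@e)
        if full: print(c,(m^tgt[c]).sum()/tgt[c].sum(),"key err px",e)
    return t
for cams in (("top","scene"),("top",),("scene",)):
    best=min((minimize(cost,[.57,.03,1.6+d],(cams,),"Nelder-Mead",options=dict(initial_simplex=np.array([[.57,.03,1.6+d],[.6,.03,1.6+d],[.57,.06,1.6+d],[.57,.03,1.7+d]]),xatol=1e-4,fatol=1e-5)) for d in(-.1,.05)),key=lambda r:r.fun)
    print(cams,best.x,best.fun); cost(best.x,full=True)
    if len(cams)==2: json.dump(list(best.x),open("box.json","w"))
E
python3 fit.py
```

```text
top 11729 key [378.0714 302.9921] [372 296  13  14 126]
scene 10396 key [257.2059 215.9902] [251 211  13  11 102]
('top', 'scene') [0.601  0.0725 1.701 ] 0.16178571575066822
top 0.038718417537444226 key err px [ 0.6141 -0.9063]
scene 0.1102343683175092 key err px [-0.027  -1.7545]
('top',) [0.6001 0.0723 1.6943] 0.03728477676731426
top 0.03717422814214121 key err px [0.1916 0.011 ]
scene 0.11184885809597125 key err px [ 0.0447 -2.4022]
('scene',) [0.6015 0.0726 1.7166] 0.11344043436658746
top 0.041039438407684946 key err px [ 1.6588 -2.3176]
scene 0.11149602258147293 key err px [-0.4839 -0.6434]
```

```bash
cat >> h.py <<'E'
BX=np.array([.6005,.0724,1.697])
if os.path.exists("boxref.json"): BX=np.array(json.load(open("boxref.json")))
RB=Rz(BX[2]); OB=np.array([BX[0],BX[1],0])
def B(x,y,z): return OB+RB@np.array([x,y,z])/1000      # box mm -> world
D=np.pi/180
def tool(flip=1,lean=0,roll=0):
    """fingers close along box y; lean: top of hand toward box -x; roll: top toward box -y (deg)"""
    base=np.diag([1,-1,-1.]) if flip>0 else np.diag([-1,1,-1.])
    return RB@Rx(roll*D)@Ry(-lean*D)@base
def toolx(flip=1):
    """fingers close along box x, vertical"""
    return RB@Rz(flip*np.pi/2)@np.diag([1,-1,-1.])
def tcp(g,R): return g+R[:,2]*.005       # grasp point -> TCP
def handle(a): return B(105-225*np.cos(a)+12.5*np.sin(a),0,95+225*np.sin(a)+12.5*np.cos(a))
def rodp(a,r=115): return B(-65+r*np.cos(a),168,80+r*np.sin(a))
def st(): 
    o=telemetry.observe(); print("t %.1f"%o["t"],"pos",o["ee_pos"],"F",o["force"],"w %.4f gf %.1f"%(o["width"],o["grasp_force"])); return o
E
python3 - <<'E'
from h import *
for n in ("key","bay1","bay4","rod0","rod75","h0","h1.58"):
    for f in (1,-1):
        for l in (0,15,20):
            if n[0]=="h":
                if l: continue
                R=toolx(f); g=handle(float(n[1:]))
            else:
                R=tool(f,l); g={"key":B(-130,166,85),"bay1":B(9,81,55),"bay4":B(9,-81,55),"rod0":rodp(0),"rod75":rodp(.75)}[n]
            print(n,f,l,g,kin.solve_ik(tcp(g,R),R), kin.solve_ik(tcp(g+[0,0,.15],R),R) is not None)
E
```

```text
key 1 0 [ 0.4522 -0.0775  0.085 ] [-17.1851  28.295  109.328   -0.      42.377  -24.4161] True
key 1 15 [ 0.4522 -0.0775  0.085 ] [-26.3799  31.1327 105.4188  15.672   52.9345 -44.1306] True
key 1 20 [ 0.4522 -0.0775  0.085 ] [-29.0205  32.6773 103.9545  19.1941  57.0276 -48.694 ] True
key -1 0 [ 0.4522 -0.0775  0.085 ] [-17.1851  28.295  109.328   -0.      42.377  155.5839] True
key -1 15 [ 0.4522 -0.0775  0.085 ] [-26.3799  31.1327 105.4188  15.672   52.9345 135.8694] True
key -1 20 [ 0.4522 -0.0775  0.085 ] [-29.0205  32.6773 103.9545  19.1941  57.0276 131.306 ] True
bay1 1 0 [0.519  0.0711 0.055 ] [  1.2714  34.6434 101.5189  -0.      43.8377  -5.9596] True
bay1 1 15 [0.519  0.0711 0.055 ] [ -8.0274  36.0574 101.0199  19.4346  48.6288 -28.897 ] True
bay1 1 20 [0.519  0.0711 0.055 ] [-10.9065  37.1483 100.5826  24.572   51.4092 -35.137 ] True
bay1 -1 0 [0.519  0.0711 0.055 ] [  1.2714  34.6434 101.5189  -0.      43.8377 174.0404] True
bay1 -1 15 [0.519  0.0711 0.055 ] [ -8.0274  36.0574 101.0199  19.4346  48.6288 151.103 ] True
bay1 -1 20 [0.519  0.0711 0.055 ] [-10.9065  37.1483 
[... 1358 characters left out ...]
107.8286  21.9258  59.159  -33.2344] True
rod75 -1 0 [0.4314 0.0702 0.1584] [  1.4112  19.5014 107.8929  -0.      52.6058 174.1802] True
rod75 -1 15 [0.4314 0.0702 0.1584] [ -9.7369  20.9636 107.9546  17.2148  56.7675 152.8327] True
rod75 -1 20 [0.4314 0.0702 0.1584] [-13.1527  22.1636 107.8286  21.9258  59.159  146.7656] True
h0 1 0 [ 0.6156 -0.0466  0.1075] [  -9.873    35.6102   85.7307   -0.       58.6591 -107.104 ] True
h0 -1 0 [ 0.6156 -0.0466  0.1075] [-9.873  35.6102 85.7307 -0.     58.6591 72.896 ] True
h1.58 1 0 [0.5854 0.191  0.3199] [ 12.5165  23.6836  71.1082  -0.      85.2082 -84.7144] True
h1.58 -1 0 [0.5854 0.191  0.3199] [12.5165 23.6836 71.1082 -0.     85.2082 95.2856] True
```

```bash
cat >> h.py <<'E'
def overlay(name,extra=None,cam="wrist"):
    k=optics.get_calibration(cam); im=optics.snapshot(cam)[:,:,::-1].copy()
    cv2.imwrite(f"pics/{name}_raw.png",im); json.dump({a:np.asarray(b).tolist() for a,b in k.items()},open(f"pics/{name}.json","w"))
    for P,col in extra or []:
        for u,v in proj(np.array(P),k): 
            if abs(u)<2000 and abs(v)<2000: cv2.drawMarker(im,(int(round(u)),int(round(v))),col,cv2.MARKER_TILTED_CROSS,9,1)
    cv2.imwrite(f"pics/{name}.png",im); return im,k
def bench_pts():
    return [([B(x,y,120) for x in(-85,105) for y in(-127,127)],(0,255,255)),([B(x,y,30) for x in(-155,155) for y in(-142,205)],(255,0,255)),
     ([B(-130,166,62),B(-65+187,168,80),B(-65+120,168,80)],(255,255,255)),([B(-120,-50,107.5),B(-120,50,107.5)],(0,255,0))]
E
python3 - <<'E'
from h import *
R=toolx(-1)
arm.move_to(tcp(B(-20,30,330),R),R); st()
overlay("box1",bench_pts()); st()
E
```

```text
t 3.3 pos [0.5732 0.0494 0.3249] F [-0.5621 -0.1288 -0.6541] w 0.0916 gf 0.0
t 3.4 pos [0.5732 0.0495 0.3249] F [-0.8357  0.4366  0.0891] w 0.0913 gf 0.0
```

View pics/box1.png

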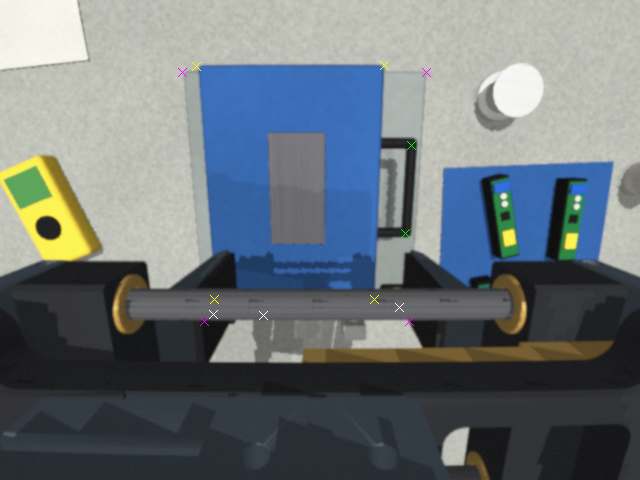

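The wrist view shows the handle bar running (413,143) to (408,233), 2–3 px (about 2 mm) right of the model. The far lid corners agree within 3 px. Now I'll look at the rod and key side.

Run:
```python
from h import *
R=toolx(1)
arm.move_to(tcp(B(-20,60,290),R),R); st()
overlay("box2",bench_pts()+[([B(-65,168,80)],(255,255,0))])
```

```text
t 6.2 pos [0.5435 0.045  0.285 ] F [-0.3162 -0.2769  0.5701] w 0.0914 gf 0.0
```

View pics/box2.png

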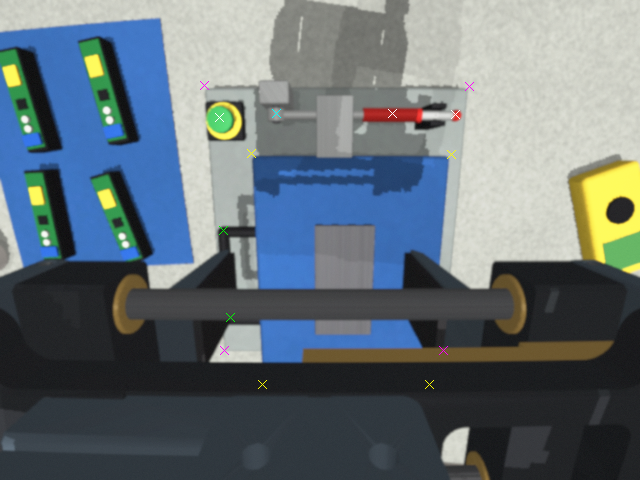

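The key is at (222,120), the rod tip at (456,115), the grip at (393,114) and the near lid edge runs (255,158) to (447,156). All are within 2–4 px of the model. I'll refine the pose with these points, then raise the lid.

```bash
python3 - <<'E'
from h import *
from scipy.optimize import least_squares
K=[{a:np.array(b) for a,b in json.load(open(f"pics/{n}.json")).items()} for n in("box1","box2")]
C=[(0,(-85,-127,120),(383,66)),(0,(105,-127,120),(199,66)),(0,(-120,-47,107.5),(413,143)),(0,(-120,47,107.5),(408,233)),
(1,(-130,166,62),(222,120)),(1,(122,168,80),(456,115)),(1,(55,168,80),(393,114.5)),(1,(-85,127,120),(255,157)),(1,(105,127,120),(447,156)),(1,(-155,205,30),(208,88)),(1,(155,205,30),(466,88))]
def r(p): return np.concatenate([(proj(np.array([p[0],p[1],0])+Rz(p[2])@np.array(b)/1000,K[i])[0]-uv) for i,b,uv in C])
s=least_squares(r,BX,loss="soft_l1"); print(s.x,BX); print(s.fun.reshape(-1,2))
json.dump(list(s.x),open("boxref.json","w"))
E
python3 - <<'E'
from h import *
R=toolx(1)
hand.grip(.030)
arm.move_l(tcp(handle(0)+[0,0,.06],R),R,feed=.2)
arm.move_l(tcp(handle(0),R),R,feed=.1); st()
overlay("h1")
hand.grip(0); st()
E
```

```text
[0.6024 0.0729 1.6958] [0.6005 0.0724 1.697 ]
[[ 1.134  -2.5402]
 [-2.8993 -2.5297]
 [-2.5031  2.6984]
 [-2.8139 -3.768 ]
 [-2.5262 -0.9537]
 [-0.2837  0.6127]
 [-1.1435  0.6272]
 [-3.5702 -1.5719]
 [ 3.9201 -0.1754]
 [-3.932  -0.9181]
 [ 3.3511 -0.3841]]
t 9.0 pos [ 0.6177 -0.0461  0.103 ] F [ 0.1479 -0.3024  0.6556] w 0.0297 gf 0.0
t 9.5 pos [ 0.6176 -0.0464  0.1028] F [-1.7129 -1.4025  4.6711] w 0.0113 gf 30.0
```

View pics/h1.png

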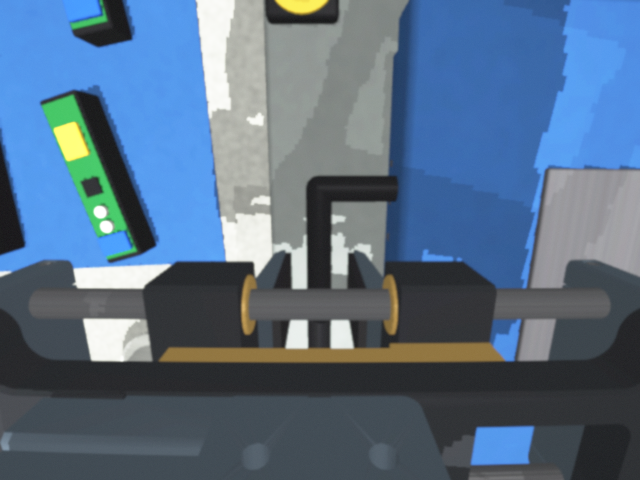

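The bar is centred between the fingers at x≈319 and gripped (width 11 mm). Raising the lid.

```bash
cat >> h.py <<'E'
def lid_arc(a0,a1,R,n=None,feed=.12,stop=25):
    n=n or max(2,int(np.ceil(abs(a1-a0)/.16)))
    for a in np.linspace(a0,a1,n+1)[1:]:
        arm.move_l(tcp(handle(a),R),R,feed=feed)
        F=telemetry.observe()["force"]; print("%.2f"%a,F)
        if np.linalg.norm(F)>stop: print("STOP force"); return a
    return a1
E
python3 - <<'E'
from h import *
R=toolx(1)
lid_arc(0,1.575,R); st()
E
```

```text
0.16 [ 2.1422 -5.4357 -2.2429]
0.32 [ 0.6356 -9.6358  1.3905]
0.47 [  0.2004 -16.096    5.3145]
0.63 [ -3.2753 -20.8217  13.2525]
0.79 [ -4.7275 -25.257   23.1301]
STOP force
t 11.7 pos [0.6089 0.0256 0.2599] F [ -4.7275 -25.257   23.1301] w 0.0112 gf 30.0
```

The force is growing radially outward, so the commanded arc is slightly inside the true one. I'll add radial compliance.

```bash
python3 - <<'E'
s=open('h.py').read()
i=s.index("def lid_arc"); s=s[:i]+'''def lid_arc(a0,a1,R,dr=0.,dy=0.,n=None,feed=.1,stop=55,G=.03e-3):
    """arc by the handle; dr = radial offset (m) adapted to the radial force"""
    n=n or max(2,int(np.ceil(abs(a1-a0)/.08)))
    for a in np.linspace(a0,a1,n+1)[1:]:
        p=handle(a)-OB; u=(handle(a)-B(105,0,95)); u/=np.linalg.norm(u)
        arm.move_l(tcp(handle(a)+u*dr,R),R,feed=feed)
        o=telemetry.observe(); F=o["force"]; e=o["ee_pos"]-R[:,2]*.005-handle(a)-u*dr
        t=np.cross(u,RB[:,1]); print("%.2f dr %.1f Frad %.1f Ftan %.1f Fy %.1f def %.1f %.1f"%(a,dr*1e3,F@u,F@t,F@RB[:,1],1e3*e@u,1e3*e@t))
        if np.linalg.norm(F)>stop: print("STOP force"); break
        dr+=G*np.clip(F@u,-20,20)
    json.dump([float(a),float(dr)],open("lid.json","w")); return a,dr
'''
open('h.py','w').write(s)
E
python3 - <<'E'
from h import *
lid_arc(.787,1.10,toolx(1),G=.06e-3); st()
E
```

```text
0.87 dr 0.0 Frad 34.4 Ftan 3.6 Fy 7.7 def 3.0 1.1
0.94 dr 1.2 Frad 22.9 Ftan 1.9 Fy 5.2 def 1.7 0.6
1.02 dr 2.4 Frad 15.5 Ftan 2.6 Fy 1.5 def 0.8 0.4
1.10 dr 3.3 Frad 9.5 Ftan 1.9 Fy -0.9 def 0.1 0.2
t 13.0 pos [0.6014 0.0854 0.2993] F [ 1.5497 -5.4482  7.9135] w 0.0115 gf 30.0
```

Run:
```python
from h import *
R=toolx(1)
a,dr=lid_arc(1.10,1.54,R,dr=.0036,G=.05e-3)
for a in np.arange(1.56,1.66,.02):
    a,dr=lid_arc(a-.02,a,R,dr=dr,n=1,feed=.05,G=.04e-3)
    o=telemetry.observe(); F=o["force"]
    if abs(F@RB[:,0])>12: break
st()
```

```text
1.17 dr 3.6 Frad 7.8 Ftan 0.7 Fy -3.1 def -0.1 0.2
1.25 dr 4.0 Frad 3.5 Ftan 1.4 Fy -5.8 def -0.3 0.3
1.32 dr 4.2 Frad 2.4 Ftan 1.0 Fy -5.0 def -0.3 0.3
1.39 dr 4.3 Frad 1.3 Ftan 0.6 Fy -4.9 def -0.4 0.3
1.47 dr 4.3 Frad 1.6 Ftan 1.0 Fy -5.9 def -0.4 0.2
1.54 dr 4.4 Frad 1.3 Ftan -0.1 Fy -5.3 def -0.4 0.1
1.56 dr 4.5 Frad 1.0 Ftan 1.2 Fy -4.8 def -0.4 0.4
1.58 dr 4.5 Frad 1.3 Ftan 0.9 Fy -4.9 def -0.4 0.5
1.60 dr 4.6 Frad 3.7 Ftan 34.1 Fy -2.2 def -0.5 4.7
t 15.6 pos [0.5876 0.1917 0.319 ] F [  6.3808 -33.144    6.59  ] w 0.0113 gf 30.0
```

The stop is reached. Back off, release, and go to the rod.

Run:
```python
from h import *
R=toolx(1)
lid_arc(1.6,1.583,R,dr=.0046,n=1,feed=.05); 
hand.grip(.03); 
p=telemetry.observe()["ee_pos"]; arm.move_l(p+[0,0,.08],R,feed=.25)
R=tool(-1,15)
hand.grip(.045)
arm.move_to(tcp(B(30,168,330),R),R); st()
arm.move_to(tcp(B(30,168,190),R),R); st()
overlay("rod1",[([B(-65,168,80),B(50,168,80),B(122,168,80)],(255,255,255))])
```

```text
1.58 dr 4.6 Frad 0.5 Ftan 4.4 Fy -4.6 def -0.4 1.1
t 21.0 pos [0.4319 0.083  0.3252] F [ 0.3053 -0.0079  0.5897] w 0.0449 gf 0.0
t 21.6 pos [0.4324 0.083  0.1859] F [ 1.1421 -0.6492  0.5001] w 0.0452 gf 0.0
```

View pics/rod1.png

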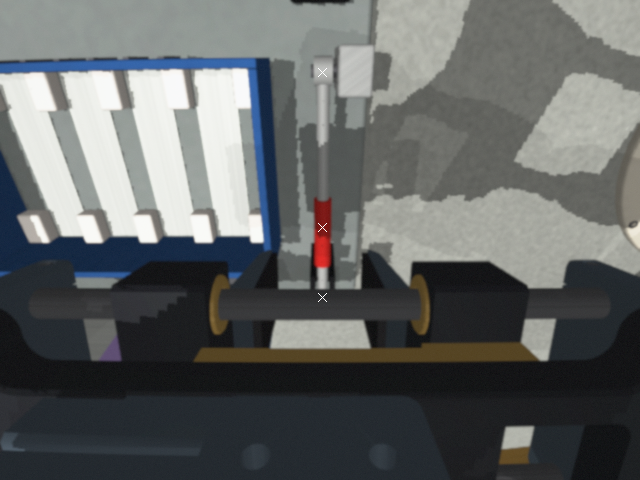

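The rod lies along column 322 as predicted, with the grip sleeve at rows 198–268. Gripping it and swinging it up.

```bash
cat >> h.py <<'E'
def rod_arc(a0,a1,R,r=113,stop=40):
    n=max(2,int(np.ceil(abs(a1-a0)/.1)))
    for a in np.linspace(a0,a1,n+1)[1:]:
        arm.move_l(tcp(rodp(a,r),R),R,feed=.08)
        F=telemetry.observe()["force"]; print("%.2f"%a,RB.T@F)
        if np.linalg.norm(F)>stop: print("STOP"); break
    return a
E
python3 - <<'E'
from h import *
R=tool(-1,15)
arm.move_l(tcp(rodp(0,113),R),R,feed=.12); st()
hand.grip(0); st()
rod_arc(0,.70,R); st()
E
```

```text
t 22.7 pos [0.43   0.1008 0.0757] F [ 0.4469 -0.2746 -0.329 ] w 0.0450 gf 0.0
t 23.3 pos [0.428  0.1008 0.0752] F [-7.4899 -7.4285  8.4115] w 0.0129 gf 30.0
0.10 [-3.2843  8.3096 -2.8589]
0.20 [-2.8649  8.0573 -2.1976]
0.30 [-1.7378  8.8848 -2.3135]
0.40 [-1.3941  8.3379 -1.2973]
0.50 [ 0.3943  7.8925 -0.8991]
0.60 [ 1.4332  8.7774 -0.0924]
0.70 [ 1.5701  8.4111 -0.4727]
t 25.4 pos [0.4313 0.0745 0.1483] F [-8.5412  0.5089 -0.4727] w 0.0133 gf 30.0
```

Run:
```python
from h import *
R=tool(-1,15)
for a in (.73,.75,.765,.78,.79):
    rod_arc(a-.01,a,R)
    if np.linalg.norm(telemetry.observe()["force"][1:])>10: break
st()
hand.grip(.035)
p=telemetry.observe()["ee_pos"]; arm.move_l(p+[0,0,.09],R,feed=.2)
im,k=overlay("rod2",[([rodp(.75,0),rodp(.75,120),rodp(.75,187)],(255,255,255))]); 
overlay("top2",[([rodp(.75,0),rodp(.75,187)],(255,255,255))],"top"); st()
```

```text
0.72 [ 2.2909  8.3917 -1.913 ]
0.73 [ 2.5642  8.0995 -2.5374]
0.74 [ 3.31    7.9209 -1.7917]
0.75 [ 3.8518  8.6451 -1.8714]
0.76 [ 3.2235  8.0438 -2.4031]
0.77 [ 2.6097  8.2556 -2.3181]
0.78 [ 1.8056  8.1248 -1.5159]
0.78 [ 2.9101  7.8651 -3.4031]
0.79 [ 3.923   7.7987 -2.2049]
0.79 [ 3.1348  7.2256 -2.7136]
t 27.9 pos [0.4321 0.068  0.1555] F [-7.5601  2.2092 -2.7136] w 0.0137 gf 30.0
t 29.1 pos [0.4333 0.0677 0.2445] F [-0.5592 -0.7862  0.304 ] w 0.0348 gf 0.0
```

View pics/rod2.png

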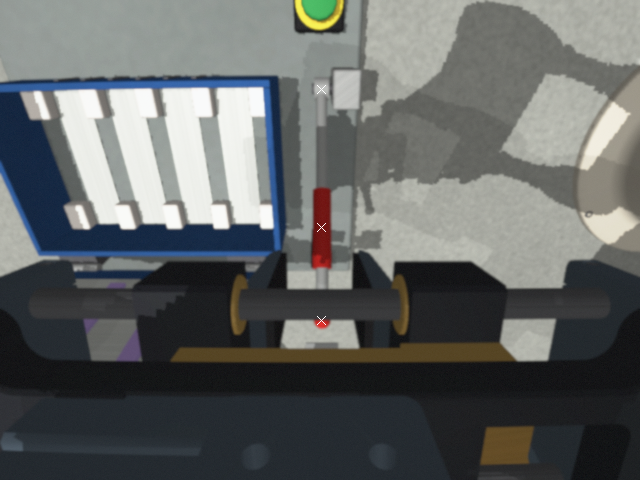

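The rod is up and the tip ball is at (321,323), on the prediction for 0.75 rad. I'll check the angle numerically.

Run:
```python
from h import *
for n in("rod2","top2"):
    k={a:np.array(b) for a,b in json.load(open(f"pics/{n}.json")).items()}
    im=cv2.imread(f"pics/{n}_raw.png"); hsv=cv2.cvtColor(im,cv2.COLOR_BGR2HSV)
    m=(((hsv[...,0]<8)|(hsv[...,0]>172))&(hsv[...,1]>140)&(hsv[...,2]>60)).astype(np.uint8)
    c,l,s,ce=cv2.connectedComponentsWithStats(m)
    print(n,[(s[i].tolist(),ce[i].round(1).tolist()) for i in range(1,c) if s[i][4]>8])
    for a in(.65,.70,.75,.78): print(a,proj(np.array([rodp(a,90),rodp(a,120),rodp(a,150),rodp(a,187)]),k).round(1).tolist())
```

```text
rod2 [([312, 188, 19, 80, 1348], [321.4, 229.0]), ([315, 320, 14, 8, 94], [321.6, 323.0])]
0.65 [[321.0, 193.3], [321.0, 230.7], [321.1, 269.4], [321.1, 318.9]]
0.7 [[321.0, 191.6], [321.1, 229.2], [321.1, 268.7], [321.2, 319.9]]
0.75 [[321.1, 189.5], [321.1, 227.2], [321.2, 267.4], [321.2, 320.3]]
0.78 [[321.1, 188.1], [321.1, 225.8], [321.2, 266.3], [321.3, 320.1]]
top2 [([46, 170, 62, 34, 365], [77.9, 184.3]), ([543, 189, 12, 11, 105], [548.5, 194.2]), ([267, 315, 6, 6, 29], [269.9, 317.3])]
0.65 [[310.3, 310.8], [297.2, 312.4], [283.6, 314.0], [266.1, 316.1]]
0.7 [[311.7, 310.7], [299.0, 312.2], [285.8, 313.8], [268.8, 315.8]]
0.75 [[313.1, 310.5], [300.9, 312.0], [288.2, 313.5], [271.7, 315.5]]
0.78 [[314.0, 310.4], [302.1, 311.9], [289.7, 313.4], [273.6, 315.3]]
```

The top view suggests about 0.72, so it's not at the stop yet. I'll regrip and push until the force rises.

Run:
```python
from h import *
R=tool(-1,15)
off=RB[:,1]*.0015
def go(a,f=.08): arm.move_l(tcp(rodp(a,113)+off,R),R,feed=f)
go(.72,.15); hand.grip(0); print(RB.T@st()["force"])
for a in np.arange(.74,.95,.015):
    go(a,.04); F=RB.T@telemetry.observe()["force"]; t=-F[0]*np.sin(a)+F[2]*np.cos(a); print("%.3f"%a,F,"tan %.1f"%t)
    if abs(t)>14: break
st()
hand.grip(.035)
p=telemetry.observe()["ee_pos"]; arm.move_l(p+[0,0,.10],R,feed=.2)
arm.move_to(tcp(B(-10,60,340),toolx(1)),toolx(1))
overlay("top3",cam="top")
k=optics.get_calibration("top")
hsv=cv2.cvtColor(cv2.imread("pics/top3_raw.png"),cv2.COLOR_BGR2HSV)
m=(((hsv[...,0]<8)|(hsv[...,0]>172))&(hsv[...,1]>140)&(hsv[...,2]>60)).astype(np.uint8)
c,l,s,ce=cv2.connectedComponentsWithStats(m)
print([(s[i].tolist(),ce[i].round(1).tolist()) for i in range(1,c) if s[i][4]>8]); st()
```

```text
t 30.4 pos [0.4313 0.0729 0.1499] F [-3.3585  1.4081  3.2959] w 0.0138 gf 30.0
[1.816  3.1567 3.2959]
0.740 [3.9161 1.722  1.2226] tan -1.7
0.755 [ 4.1854  1.9997 -1.0326] tan -3.6
0.770 [ 10.8648  -2.455  -12.5881] tan -16.6
t 31.1 pos [0.4317 0.0696 0.1534] F [  1.0809  11.0862 -12.5881] w 0.0133 gf 30.0
[([46, 170, 62, 34, 363], [77.8, 184.2]), ([543, 189, 12, 11, 106], [548.5, 194.2]), ([290, 310, 25, 8, 128], [301.2, 313.4]), ([270, 315, 5, 5, 23], [271.8, 317.0])]
t 36.2 pos [0.5441 0.0555 0.335 ] F [-0.1995 -0.082  -0.1364] w 0.0347 gf 0.0
```

Now it's at the stop (0.75). Next, lower the lid onto the rod.

Run:
```python
from h import *
R=toolx(1); hand.grip(.05)
u=np.array([0,0,1.])
p=tcp(handle(1.583)+u*.0046,R)
arm.move_l(tcp(B(-10,60,410),R),R,feed=.25)
arm.move_l(p+u*.08,R,feed=.25); arm.move_l(p,R,feed=.12); hand.grip(0); st()
a,dr=lid_arc(1.583,1.27,R,dr=.0046,G=.03e-3,feed=.08)
for a in np.arange(1.26,1.15,-.01):
    a,dr=lid_arc(a+.01,a,R,dr=dr,n=1,feed=.04)
    F=telemetry.observe()["force"]; uu=handle(a)-B(105,0,95); uu/=np.linalg.norm(uu)
    if F@np.cross(uu,RB[:,1])<-7: break
st()
```

```text
t 39.3 pos [0.5875 0.1914 0.3195] F [ 0.4774 -6.4724  0.3068] w 0.0113 gf 30.0
1.50 dr 4.6 Frad 5.4 Ftan -0.7 Fy 1.6 def 0.3 0.6
1.43 dr 4.8 Frad 2.3 Ftan -1.0 Fy 0.9 def -0.0 0.3
1.35 dr 4.8 Frad -0.2 Ftan -0.0 Fy -0.1 def -0.1 0.6
1.27 dr 4.8 Frad -0.4 Ftan -0.2 Fy -0.1 def -0.1 0.6
1.26 dr 4.8 Frad -0.4 Ftan 0.3 Fy 0.3 def -0.1 -0.0
1.25 dr 4.8 Frad -0.6 Ftan -0.7 Fy 1.5 def -0.0 0.1
1.24 dr 4.8 Frad 0.1 Ftan -0.4 Fy 1.6 def 0.0 0.2
1.23 dr 4.8 Frad 1.3 Ftan -0.8 Fy 1.9 def -0.0 0.2
1.22 dr 4.8 Frad -0.9 Ftan -0.2 Fy 0.9 def -0.1 0.1
1.21 dr 4.8 Frad 0.5 Ftan -7.5 Fy 2.3 def -0.1 -0.7
t 42.3 pos [0.5978 0.1092 0.3097] F [-3.1579  6.6273  2.7384] w 0.0114 gf 30.0
```

Run:
```python
from h import *
hand.grip(.04); arm.sleep(.3); R=toolx(1)
p=telemetry.observe()["ee_pos"]; arm.move_l(p+[0,0,.09],R,feed=.2)
R=tool(-1,15)
# safe transit toward the mat, high
arm.move_l(tcp(B(-150,0,380),toolx(1)),toolx(1),feed=.3); st()
im=optics.snapshot("scene")[:,:,::-1]; a=cv2.resize(im[100:340,220:480],None,fx=2,fy=2)
im=optics.snapshot("top")[:,:,::-1]; cv2.imwrite("pics/top4_raw.png",im); b=cv2.resize(im[150:350,220:400],None,fx=1.5,fy=1.5)
o=np.zeros((480,520+270,3),np.uint8); o[:480,:520]=a; o[:300,520:]=b; cv2.imwrite("pics/prop.png",o)
for d in optics.spot_in("module1","top"): print(d)
```

```text
t 44.6 pos [ 0.6208 -0.0758  0.3743] F [-0.1039 -0.0439  0.561 ] w 0.0405 gf 0.0
{'extent': [423.9, 211.1, 455.1, 268.2], 'conf': 0.84}
{'extent': [494.3, 285.2, 510.0, 332.2], 'conf': 0.75}
{'extent': [490.4, 250.5, 497.3, 261.5], 'conf': 0.59}
{'extent': [430.9, 283.8, 446.0, 300.0], 'conf': 0.47}
```

View pics/prop.png

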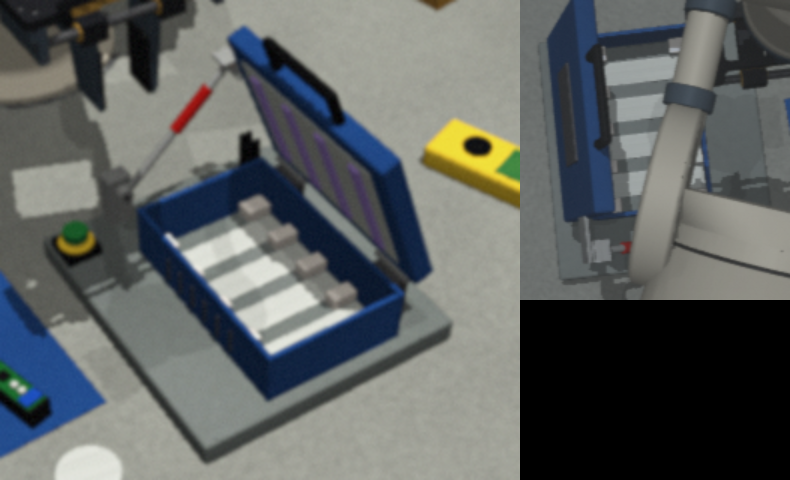

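The lid is propped on the rod. Next I'll build the module measurement and look over the mat.

```bash
cat >> h.py <<'E'
MAT=unproj([[467,277]],.002,optics.get_calibration("top"))[0]
def look(name):
    """wrist picture from the fixed hover; returns modules (x,y,yaw,len,wid) in world, yaw in (-90,90] of the long axis"""
    R=RB0=Rz(np.pi/2)@np.diag([-1,1,-1.])
    arm.move_to(np.array([MAT[0],MAT[1]+.10,.31]),R)
    k=optics.get_calibration("wrist"); im=optics.snapshot("wrist")[:,:,::-1].copy()
    hsv=cv2.cvtColor(im,cv2.COLOR_BGR2HSV); H,S,V=[hsv[...,i].astype(int) for i in range(3)]
    g=((H>45)&(H<88)&(S>90)&(V>45)).astype(np.uint8); g[262:]=0
    m=cv2.morphologyEx(g,cv2.MORPH_CLOSE,np.ones((13,13)))
    n,l,s,_=cv2.connectedComponentsWithStats(m); out=[]
    for i in range(1,n):
        if s[i][4]<300: continue
        ys,xs=np.nonzero((l==i)&(g>0)); P=unproj(np.c_[xs,ys],.028,k)
        (cx,cy),(w,h),an=cv2.minAreaRect((P[:,:2]*1000).astype(np.float32))
        if w<h: w,h,an=h,w,an+90
        an=(an+90)%180-90
        if abs(cx/1000-MAT[0])<.22 and abs(cy/1000-MAT[1])<.20: out.append([cx/1000,cy/1000,an,w,h])
    for o in out:
        c=proj([o[0],o[1],.028],k)[0]; cv2.drawMarker(im,tuple(int(v) for v in c),(0,0,255),0,12,1)
    cv2.imwrite(f"pics/{name}.png",im); return out
E
python3 - <<'E'
from h import *
print(MAT); hand.grip(.06)
for o in look("mat1"): print(np.round(o,3))
optics.snapshot("wrist"); print([(d["conf"],np.round(d["extent"])) for d in optics.spot_in("module1","wrist")])
k=optics.get_calibration("top")
print(unproj([[544,208]],.0,k),unproj([[423,180]],.0,k)); st()
E
```

```text
[ 0.5098 -0.2744  0.002 ]
[  0.457  -0.327  15.847 114.907  26.64 ]
[  0.599  -0.309   9.007 115.129  26.644]
[  0.436  -0.227  17.265 115.008  26.467]
[  0.59   -0.211  22.471 115.059  26.211]
[(0.84, array([333., 140., 426., 190.])), (0.72, array([214., 150., 306., 204.])), (0.72, array([351., 273., 376., 286.])), (0.68, array([200.,  79., 297., 122.]))]
[[ 0.6639 -0.4476  0.    ]] [[ 0.7259 -0.1822  0.    ]]
t 49.4 pos [ 0.5098 -0.1744  0.31  ] F [-0.1848  0.3664 -0.6243] w 0.0599 gf 0.0
```

View pics/mat1.png

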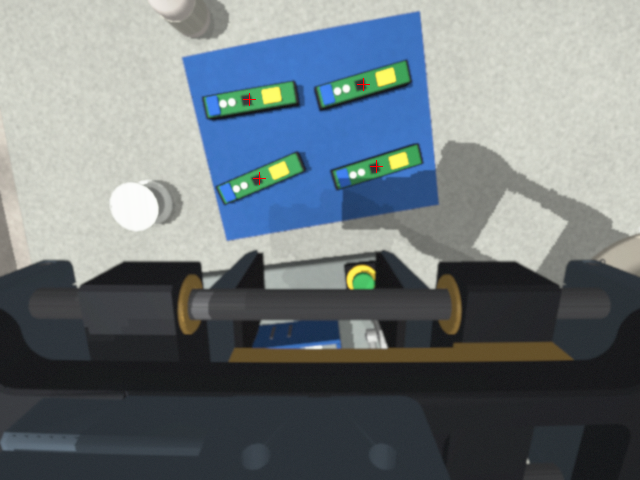

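All four modules measure 115×26.5 (the board on a 120×28 block), with red marks on their centres and bearings of 9–22°. Next I'll check the bay projection in the earlier picture and the reachability of every pick and place.

```bash
cat >> h.py <<'E'
DY=1.5  # mm, box y correction seen at the rod
BAY={1:81,2:27,3:-27,4:-81}
def Rpick(an,lean=15): return Rz((an+180)*D)@Ry(-lean*D)@np.diag([-1,1,-1.])
E
python3 - <<'E'
from h import *
k={a:np.array(b) for a,b in json.load(open("pics/rod2.json")).items()}
im=cv2.imread("pics/rod2_raw.png"); S=4; c=cv2.resize(im[60:260,0:200*1+110],None,fx=2.5,fy=2.5)
for y in BAY.values():
    for dy in(-18,18):
        for xa,xb in((-67+0,-37),(55,85)):
            P=proj(np.array([B(xa,y+dy+DY,45),B(xb,y+dy+DY,45)]),k); P=((P-[0,60])*2.5).astype(int); cv2.line(c,tuple(P[0].tolist()),tuple(P[1].tolist()),(0,0,255),1)
cv2.imwrite("pics/bays.png",c)
for m in ([.457,-.327,15.8],[.599,-.309,9],[.436,-.227,17.3],[.590,-.211,22.5]):
    R=Rpick(m[2]); print(kin.solve_ik(tcp(np.array([m[0],m[1],.027]),R),R),kin.solve_ik(tcp(np.array([m[0],m[1],.17]),R),R))
for b,y in BAY.items():
    R=tool(-1,15,10 if b==1 else 0); print(b,[kin.solve_ik(tcp(B(x,y,z),R),R) for x,z in((-150,150),(7,135),(7,56))])
E
```

```text
[-34.8528  43.0577  88.5397 -13.5374  58.7646  47.441 ] [-34.8528  32.2055  82.79   -11.9609  74.9642  43.4699]
[-27.9418  50.5541  67.8344  -9.3171  73.9031  56.6121] [-27.9418  41.9532  62.1715  -8.9543  87.9878  54.3245]
[-27.3734  39.9819  98.0345 -13.0841  53.4951  54.1912] [-27.3734  27.6926  91.9825 -11.0666  71.44    49.8817]
[-19.8125  47.1961  76.8336 -10.8666  67.5463  52.8678] [-19.8125  37.7262  71.224  -10.1243  82.3766  50.0315]
1 [array([-20.6202,  34.5412,  82.7041,   8.8463,  78.6797, 150.5805]), array([ -6.6961,  32.8137,  89.643 ,  12.8782,  71.2903, 161.839 ]), array([ -6.6961,  39.3028,  92.7477,  13.8387,  61.9546, 159.4268])]
2 [array([-20.7042,  34.0817,  82.7277,  14.0148,  70.8722, 146.627 ]), array([ -6.7424,  32.3138,  89.6855,  16.4272,  62.6709, 157.9143]), array([ -6.7424,  38.7717,  92.8893,  18.2255,  53.4447, 154.527 ])]
3 [array([-18.5569,  37.7147,  74.8569,  14.0023,  74.512 , 149.6841]), array([ -5.5726,  35.9337,  81.6582,  15.9639,  66.6207, 160.3531]), array([ -5.5726,  41.7622,  84.7486,  17.3043,  58.0731, 157.4734])]
4 [array([-16.7039,  41.6101,  66.3217,  13.9723,  78.5944, 152.5714]), array([ -4.5833,  39.7674,  73.1047,  15.5528,  70.9206, 162.6519]), array([ -4.5833,  45.0481,  76.1469,  16.5348,  62.9204, 160.1535])]
```

View pics/bays.png

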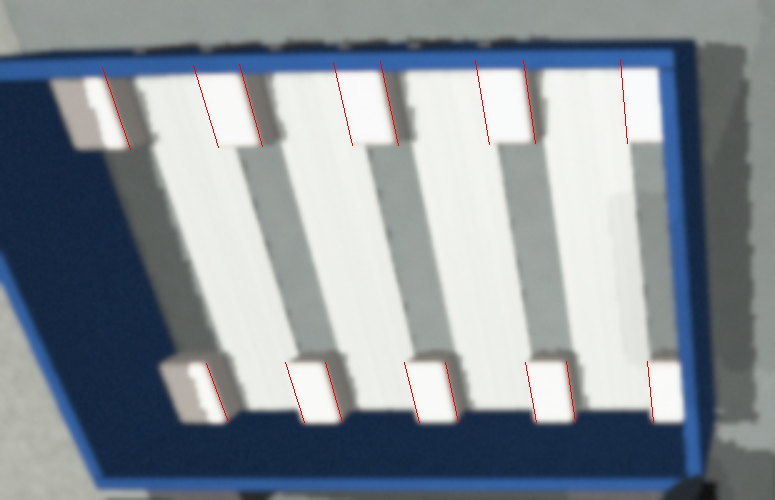

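The tooth edges line up with the projection. Now the first module, into bay 4.

```bash
cat >> h.py <<'E'
def fetch(m,b,hg=.025):
    x,y,an=m[:3]; R=Rpick(an); g=np.array([x,y,.002+hg])
    hand.grip(.06)
    arm.move_to(tcp(g+[0,0,.09],R),R); arm.move_l(tcp(g,R),R,feed=.15)
    hand.grip(0); o=st()
    if not .024<o["width"]<.034: print("BAD GRIP"); return False
    arm.move_l(tcp(g+[0,0,.17],R),R,feed=.25)
    roll=10 if b==1 else 0; by=(77 if b==1 else BAY[b])+DY; zg=(31+hg*1000 if b!=1 else 34+hg*1000)
    R=tool(-1,15,roll)
    arm.move_to(tcp(B(-150,by,150),R),R); o=st()
    if not .024<o["width"]<.034: print("LOST"); return False
    arm.move_l(tcp(B(7,by,140),R),R,feed=.2); print(telemetry.observe()["force"])
    arm.move_l(tcp(B(7,by,zg+4),R),R,feed=.15); print(telemetry.observe()["force"])
    arm.move_l(tcp(B(7,by,zg),R),R,feed=.04); st()
    hand.grip(.040)
    arm.move_l(tcp(B(7,by,140),R),R,feed=.2); st()
    arm.move_l(tcp(B(-130,by,170),R),R,feed=.3)
    return True
E
python3 - <<'E'
from h import *
ms=look("m_a"); print(np.round(ms,3))
m=max(ms,key=lambda m:m[1]); print(m)
fetch(m,4)
for o in look("m_b"): print(np.round(o,3))
st()
E
```

```text
[[  0.457  -0.327  15.67  114.803  26.673]
 [  0.599  -0.309   9.103 115.189  26.632]
 [  0.436  -0.227  17.314 114.957  26.48 ]
 [  0.59   -0.211  22.454 115.102  26.235]]
[0.5901705322265625, -0.2114582824707031, 22.453683853149414, 115.10179901123047, 26.235048294067383]
t 52.9 pos [ 0.589  -0.212   0.0224] F [-0.6786  0.1799  4.127 ] w 0.0280 gf 30.0
t 55.4 pos [ 0.6996 -0.0648  0.1447] F [-0.3312 -0.1553 -2.4093] w 0.0276 gf 30.0
[ 0.0728 -0.2256 -2.7857]
[ 0.3744  0.3407 -2.2909]
t 57.2 pos [0.6805 0.091  0.0517] F [ 0.7342  0.3901 -3.3184] w 0.0276 gf 30.0
t 58.2 pos [0.6802 0.091  0.1354] F [ 0.1177 -0.0639 -0.2526] w 0.0397 gf 0.0
[  0.457  -0.327  15.778 114.88   26.613]
[  0.599  -0.309   9.103 114.826  26.674]
[  0.436  -0.227  17.277 115.125  26.649]
t 59.9 pos [ 0.5105 -0.1738  0.309 ] F [-0.0458 -0.8614 -0.1594] w 0.0398 gf 0.0
```

Run:
```python
from h import *
for b in (3,2):
    ms=look(f"m_c{b}"); print(np.round(ms,3))
    m=max(ms,key=lambda m:m[1]) 
    if not fetch(m,b): break
    if b==3:
        arm.move_to(tcp(B(-120,0,290),tool(-1,0)),tool(-1,0))
st()
```

```text
[[  0.457  -0.327  15.868 114.817  26.62 ]
 [  0.599  -0.309   8.921 115.123  26.663]
 [  0.436  -0.227  17.409 115.144  26.659]]
t 63.7 pos [ 0.435  -0.2274  0.0224] F [0.6697 0.9424 5.3623] w 0.0280 gf 30.0
t 66.2 pos [ 0.6459 -0.0716  0.1447] F [-0.0858 -0.238  -2.6092] w 0.0280 gf 30.0
[ 0.4733 -0.4576 -1.9361]
[ 0.3158  0.1149 -2.084 ]
t 68.0 pos [0.6269 0.0843 0.0517] F [ 0.4566 -0.4873 -1.9689] w 0.0280 gf 30.0
t 69.0 pos [0.6266 0.0843 0.1353] F [-0.7983  0.68   -0.1912] w 0.0397 gf 0.0
[[  0.457  -0.327  15.921 114.907  26.62 ]
 [  0.599  -0.309   8.904 114.71   26.711]]
t 74.4 pos [ 0.5975 -0.3092  0.0224] F [-0.8392  0.734   2.623 ] w 0.0278 gf 30.0
t 76.7 pos [ 0.5927 -0.0785  0.1448] F [ 0.5422 -0.3912 -2.3113] w 0.0280 gf 30.0
[ 0.7852  0.0098 -2.1347]
[-0.5341 -0.2832 -2.1083]
t 78.6 pos [0.5733 0.0775 0.0516] F [-0.4128  0.6611 -2.6089] w 0.0278 gf 30.0
t 79.5 pos [0.5731 0.0775 0.1354] F [-0.2946 -0.3078  0.3271] w 0.0401 gf 0.0
t 80.2 pos [ 0.5896 -0.0588  0.1642] F [0.3012 1.348  0.1604] w 0.0399 gf 0.0
```

Run:
```python
from h import *
ms=look("m_d"); print(np.round(ms,3))
fetch(ms[0],1,.028)
R=tool(1,0); arm.move_to(tcp(B(-120,10,300),R),R)
k=optics.get_calibration("wrist"); w=optics.snapshot("wrist")[:,:,::-1].copy()
cv2.imwrite("pics/ch_raw.png",w); json.dump({a:np.asarray(b).tolist() for a,b in k.items()},open("pics/ch.json","w"))
s=optics.snapshot("scene")[:,:,::-1]
o=np.zeros((580,640,3),np.uint8); o[:270]=w[:270]; o[270:570,:400]=cv2.resize(s[160:310,240:440],None,fx=2,fy=2); cv2.imwrite("pics/ch.png",o); st()
```

```text
[[  0.457  -0.327  15.783 115.02   26.561]]
t 84.6 pos [ 0.456  -0.3276  0.0254] F [-0.5603  0.091   5.4547] w 0.0277 gf 30.0
t 87.2 pos [ 0.5421 -0.0848  0.145 ] F [-0.44    0.514  -3.1163] w 0.0279 gf 30.0
[-0.1397 -0.9797 -2.6663]
[ 0.7029 -0.0644 -1.8531]
t 89.0 pos [0.5229 0.0712 0.0577] F [-0.5334 -0.3851 -2.2247] w 0.0280 gf 30.0
t 90.0 pos [0.5227 0.0712 0.1355] F [ 0.2975 -0.5835  0.3081] w 0.0402 gf 0.0
t 93.3 pos [ 0.6074 -0.0474  0.2948] F [ 0.1853 -0.0071  0.7692] w 0.0400 gf 0.0
```

View pics/ch.png

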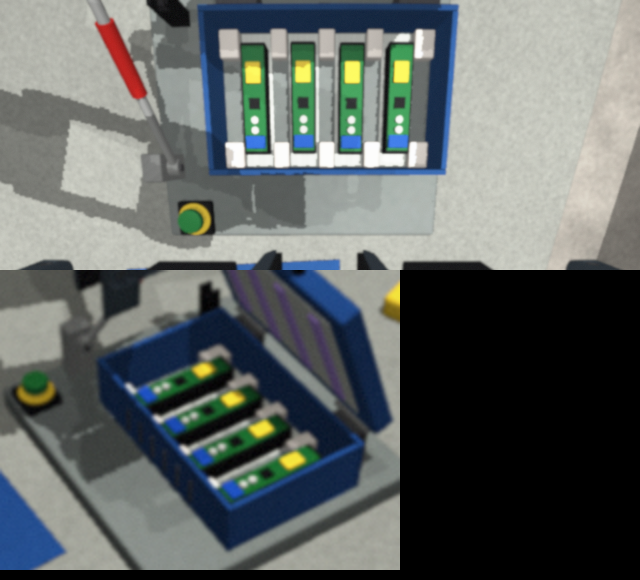

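Four modules sit in the four bays. I'll check their flatness and position numerically.

Run:
```python
from h import *
k={a:np.array(b) for a,b in json.load(open("pics/ch.json")).items()}
im=cv2.imread("pics/ch_raw.png"); hsv=cv2.cvtColor(im,cv2.COLOR_BGR2HSV); H,S,V=[hsv[...,i].astype(int) for i in range(3)]
g=((H>45)&(H<88)&(S>90)&(V>35)).astype(np.uint8); g[:30]=0;g[165:]=0
m=cv2.morphologyEx(g,cv2.MORPH_CLOSE,np.ones((13,5)))
n,l,s,_=cv2.connectedComponentsWithStats(m)
for i in range(1,n):
    if s[i][4]<300: continue
    ys,xs=np.nonzero((l==i)&(g>0)); P=(unproj(np.c_[xs,ys],.056,k)-OB)@RB*1000
    print(cv2.minAreaRect(P[:,:2].astype(np.float32)))
```

```text
((7.971179962158203, 81.42817687988281), (26.339397430419922, 112.85709381103516), 89.84306335449219)
((8.825721740722656, 27.124488830566406), (112.7232437133789, 24.52344512939453), 0.3585846424102783)
((8.245735168457031, -26.985790252685547), (113.71304321289062, 25.921022415161133), 0.11525418609380722)
((9.034416198730469, -81.00292205810547), (26.587182998657227, 112.87661743164062), 89.9849853515625)
```

All are centred within 1 mm and square. Lift the lid off the rod.

Run:
```python
from h import *
R=toolx(1); hand.grip(.05)
u=handle(1.215)-B(105,0,95); u/=np.linalg.norm(u); p=tcp(handle(1.215)+u*.0046,R); up=np.array([0,0,1.])
arm.move_to(tcp(B(-100,0,420),R),R); arm.move_l(p+up*.08,R,feed=.25); arm.move_l(p,R,feed=.12); hand.grip(0); st()
lid_arc(1.215,1.578,R,dr=.0046,G=.03e-3,feed=.08); st()
hand.grip(.04); p=telemetry.observe()["ee_pos"]; arm.move_l(p+up*.08,R,feed=.25)
R=tool(-1,15); hand.grip(.04)
g=rodp(.74,113)+RB[:,1]*.0015
arm.move_to(tcp(B(10,168,360),R),R); 
overlay("top5",cam="top")
arm.move_to(tcp(g+up*.09,R),R); arm.move_l(tcp(g,R),R,feed=.12); hand.grip(0); st()
```

```text
t 97.3 pos [0.5978 0.1099 0.3097] F [-0.5724  3.2527  0.7437] w 0.0113 gf 30.0
1.29 dr 4.6 Frad 4.1 Ftan 0.7 Fy 1.4 def 0.2 -0.3
1.36 dr 4.7 Frad 5.7 Ftan 0.0 Fy 0.9 def 0.2 -0.1
1.43 dr 4.9 Frad 5.5 Ftan 0.6 Fy 0.2 def 0.1 -0.1
1.51 dr 5.1 Frad 2.7 Ftan 1.1 Fy -2.2 def -0.1 -0.2
1.58 dr 5.1 Frad 2.6 Ftan 5.9 Fy -1.6 def 0.0 0.1
t 99.1 pos [0.5876 0.1914 0.32  ] F [ 2.3035 -5.4959  2.9328] w 0.0113 gf 30.0
t 106.1 pos [0.4315 0.0715 0.1514] F [-2.0513  0.5515  2.3294] w 0.0134 gf 30.0
```

Run:
```python
from h import *
R=tool(-1,15); off=RB[:,1]*.0015
def go(a,f=.08):
    arm.move_l(tcp(rodp(a,113)+off,R),R,feed=f); F=RB.T@telemetry.observe()["force"]; print("%.3f"%a,F); return F
for a in np.linspace(.66,.06,7): go(a)
for a in np.arange(.04,-.06,-.015):
    if go(a,.04)[2]>14: break
st(); hand.grip(.04)
p=telemetry.observe()["ee_pos"]; arm.move_l(p+[0,0,.10],R,feed=.2)
arm.move_l(p+[0,0,.26],R,feed=.3)
R=toolx(1); arm.move_to(tcp(B(-10,60,410),R),R)
s=optics.snapshot("scene")[:,:,::-1]; t=optics.snapshot("top")[:,:,::-1]; w=optics.snapshot("wrist")[:,:,::-1]
o=np.zeros((560,800,3),np.uint8); o[:300,:400]=cv2.resize(s[130:280,240:440],None,fx=2,fy=2); o[:300,400:800]=cv2.resize(t[200:350,220:420],None,fx=2,fy=2); o[300:560,:640]=w[:260]
cv2.imwrite("pics/rodd.png",o); st()
```

```text
0.660 [2.5928 2.536  1.606 ]
0.560 [2.7102 3.1648 2.6166]
0.460 [3.4988 3.5407 1.8088]
0.360 [3.1825 4.4948 0.8621]
0.260 [3.3826 5.046  1.1067]
0.160 [4.927  4.5029 0.4809]
0.060 [4.2422 4.2128 1.3586]
0.040 [6.1733 4.1776 1.7658]
0.025 [6.6131 3.8596 2.5745]
0.010 [5.6105 5.3437 2.2343]
-0.005 [5.692  5.0663 1.1681]
-0.020 [6.7061 4.094  0.8151]
-0.035 [6.5215 3.6768 2.151 ]
-0.050 [7.3755 4.8451 1.8241]
t 109.9 pos [0.4278 0.1006 0.0699] F [-5.7271  6.7137  1.8241] w 0.0133 gf 30.0
t 115.9 pos [0.5441 0.0555 0.405 ] F [-0.2548  0.3668  0.1152] w 0.0403 gf 0.0
```

View pics/rodd.png

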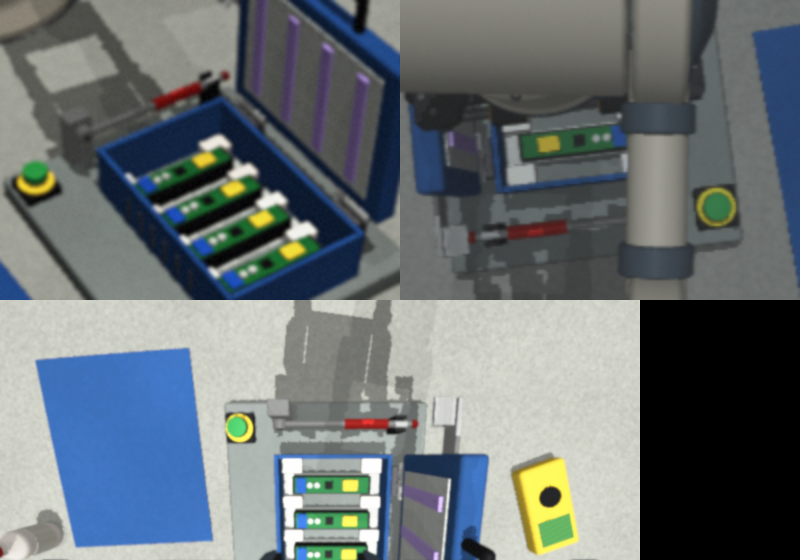

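The rod looks down in its clip. I'll compare its tip with the initial scene picture numerically.

Run:
```python
from h import *
now=optics.snapshot("scene")[:,:,::-1].copy(); cv2.imwrite("pics/scene6.png",now)
k=optics.get_calibration("scene")
for im in(cv2.imread("pics/scene0.png"),now):
    hsv=cv2.cvtColor(im,cv2.COLOR_BGR2HSV)
    m=(((hsv[...,0]<8)|(hsv[...,0]>172))&(hsv[...,1]>120)&(hsv[...,2]>60)).astype(np.uint8); m[:150]=0;m[210:]=0;m[:,:270]=0;m[:,420:]=0
    c,l,s,ce=cv2.connectedComponentsWithStats(m); print([(s[i].tolist(),ce[i].round(1).tolist()) for i in range(1,c) if s[i][4]>3])
for a in(0,.02,.05,.1): print(a,proj(np.array([rodp(a,187),rodp(a,120)]),k).round(1).tolist())
```

```text
[([351, 166, 3, 3, 7], [352.3, 167.0]), ([320, 171, 20, 11, 74], [329.3, 175.9])]
[([352, 166, 2, 3, 5], [352.4, 167.2]), ([316, 171, 25, 14, 134], [328.0, 177.4])]
0 [[353.0, 168.3], [328.7, 178.2]]
0.02 [[353.1, 167.0], [328.7, 177.4]]
0.05 [[353.1, 165.2], [328.6, 176.2]]
0.1 [[352.9, 162.1], [328.5, 174.2]]
```

The tip matches the initial position, so the rod is down. Lower the lid under control.

Run:
```python
from h import *
R=toolx(1); hand.grip(.045); up=np.array([0,0,1.])
p=tcp(handle(1.58)+up*.0049,R)
arm.move_l(p+up*.085,R,feed=.25); arm.move_l(p,R,feed=.12); hand.grip(0); st()
a,dr=lid_arc(1.58,.10,R,dr=.0049,n=22,G=.05e-3,feed=.09)
st()
```

```text
t 118.4 pos [0.5876 0.1913 0.3199] F [ 0.3619 -2.3946  2.013 ] w 0.0113 gf 30.0
1.51 dr 4.9 Frad 2.3 Ftan -1.0 Fy 0.8 def 0.1 0.4
1.45 dr 5.0 Frad 0.2 Ftan -0.0 Fy 0.2 def -0.1 0.3
1.38 dr 5.0 Frad -0.1 Ftan -0.5 Fy 0.5 def -0.1 0.2
1.31 dr 5.0 Frad 1.1 Ftan -0.5 Fy 0.8 def -0.0 0.3
1.24 dr 5.1 Frad -1.3 Ftan 0.2 Fy 1.1 def -0.1 0.3
1.18 dr 5.0 Frad -1.8 Ftan 0.7 Fy 0.6 def -0.1 0.3
1.11 dr 4.9 Frad -1.9 Ftan 0.8 Fy 1.0 def -0.1 0.2
1.04 dr 4.8 Frad 0.1 Ftan 1.2 Fy 1.4 def 0.0 0.1
0.97 dr 4.8 Frad -0.9 Ftan 0.8 Fy 1.0 def 0.0 0.1
0.91 dr 4.8 Frad -1.5 Ftan 0.7 Fy 0.7 def -0.1 0.0
0.84 dr 4.7 Frad 0.1 Ftan 1.1 Fy 1.3 def 0.0 -0.1
0.77 dr 4.7 Frad 0.4 Ftan 1.5 Fy 1.4 def 0.0 -0.1
0.71 dr 4.7 Frad -0.6 Ftan 1.8 Fy 0.7 def -0.0 -0.1
0.64 dr 4.7 Frad -1.9 Ftan 3.1 Fy -0.2 def -0.1 -0.2
0.57 dr 4.6 Frad -3.3 Ftan 2.5 Fy 1.5 def -0.2 -0.2
0.50 dr 4.4 Frad -2.9 Ftan 2.6 Fy 1.0 def -0.2 -0.3
0.44 dr 4.3 Frad -6.1 Ftan 2.4 Fy 1.3 def -0.3 -0.4
0.37 dr 4.0 Frad -6.6 Ftan 2.2 Fy 0.5 def -0.3 -0.4
0.30 dr 3.7 Frad -6.3 Ftan 2.6 Fy 1.2 def -0.4 -0.6
0.23 dr 3.3 Frad -7.9 Ftan 2.6 Fy 0.7 def -0.5 -0.5
0.17 dr 2.9 Frad -8.9 Ftan 2.1 Fy 0.4 def -0.7 -0.5
0.10 dr 2.5 Frad -9.8 Ftan 2.8 Fy 1.6 def -0.8 -0.5
t 125.6 pos [ 0.6173 -0.0454  0.1256] F [-2.7214  8.9608 -4.2517] w 0.0113 gf 30.0
```

Run:
```python
from h import *
R=toolx(1); up=np.array([0,0,1.]); dr=.0022
for a in np.arange(.08,-.06,-.015):
    a,dr=lid_arc(a+.015,a,R,dr=dr,n=1,feed=.04,G=.05e-3)
    if telemetry.observe()["force"][2]>8: break
st(); hand.grip(.03); st()
p=telemetry.observe()["ee_pos"]; arm.move_l(p+up*.1,R,feed=.2)
hand.grip(0)
# to the key, closed fingers, tips down
R=tool(-1,0)
off=RB[:,1]*.0015
k=B(-130,166,62)+off
arm.move_to(k+up*(.08+arm.tip_extent),R); arm.move_l(k+up*(.012+arm.tip_extent),R,feed=.1); st()
im=optics.snapshot("top")[:,:,::-1]; w=optics.snapshot("wrist")[:,:,::-1]; s=optics.snapshot("scene")[:,:,::-1]
o=np.zeros((600,800,3),np.uint8); o[:300,:400]=cv2.resize(s[130:280,230:430],None,fx=2,fy=2); o[:300,400:]=cv2.resize(im[200:350,220:420],None,fx=2,fy=2); o[300:600,:640]=w[:300]; cv2.imwrite("pics/key.png",o)
```

```text
0.08 dr 2.2 Frad -7.8 Ftan 2.1 Fy 1.8 def -0.7 -0.7
0.07 dr 1.8 Frad -6.1 Ftan 2.4 Fy 1.5 def -0.5 -0.7
0.05 dr 1.5 Frad -6.2 Ftan 2.7 Fy 2.4 def -0.3 -0.6
0.04 dr 1.2 Frad -6.1 Ftan -10.9 Fy 5.6 def -0.2 -1.6
t 126.6 pos [ 0.6178 -0.0464  0.1121] F [-6.4637  6.2796 10.3078] w 0.0115 gf 30.0
t 127.1 pos [ 0.6175 -0.0469  0.1105] F [ 0.1948 -0.2189 -0.0709] w 0.0300 gf 0.0
t 133.1 pos [ 0.4527 -0.077   0.0883] F [-0.4321 -0.8868 -0.1157] w 0.0004 gf 0.0
```

View pics/key.png

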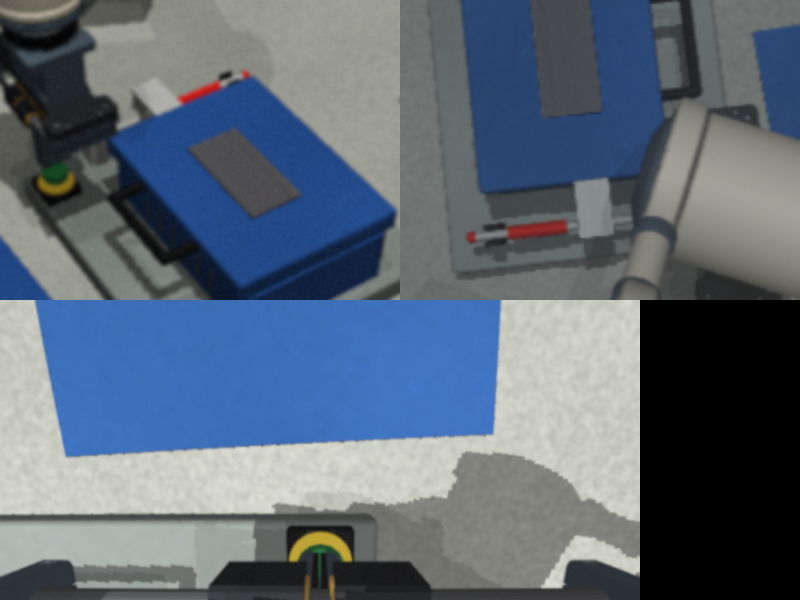

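The lid looks shut, the rod is clipped and the fingers are over the key at (320,550). I'll verify the lid against the initial picture, then press under force control.

Run:
```python
from h import *
now=optics.snapshot("scene")[:,:,::-1].astype(int); a=cv2.imread("pics/scene0.png").astype(int)
d=abs(now-a).max(2)[195:335,330:450]; print("diff px>40:",(d>40).sum(),"mean",d.mean())
for sh in((0,1),(1,0),(0,2)):
    print(sh,abs(np.roll(now,sh[::-1],(0,1))-a).max(2)[195:335,330:450].mean())
R=tool(-1,0); p=telemetry.observe()["ee_pos"]; up=np.array([0,0,1.])
arm.sleep(.3); f0=np.mean([telemetry.observe()["force"][2] for _ in range(3)])
k0=(B(-130,166,62)+RB[:,1]*.0015); z=p[2]
def F():
    v=[]
    for _ in range(4): v.append(telemetry.observe()["force"][2]); arm.sleep(.02)
    return np.mean(v)-f0
log=[]
while z>k0[2]+arm.tip_extent-.010:
    z-=.0010; arm.move_l(np.array([k0[0],k0[1],z]),R,feed=.02); f=F(); log.append((round((z-arm.tip_extent)*1000,1),round(f,1)))
    if f>3.6: break
print(log); st()
```

```text
diff px>40: 0 mean 5.7230357142857144
(0, 1) 8.204107142857143
(1, 0) 7.158095238095238
(0, 2) 11.284107142857144
[(np.float64(73.5), np.float64(-0.6)), (np.float64(72.5), np.float64(-0.1)), (np.float64(71.5), np.float64(-0.2)), (np.float64(70.5), np.float64(-0.4)), (np.float64(69.5), np.float64(-0.2)), (np.float64(68.5), np.float64(0.1)), (np.float64(67.5), np.float64(-0.3)), (np.float64(66.5), np.float64(0.2)), (np.float64(65.5), np.float64(-0.2)), (np.float64(64.5), np.float64(0.2)), (np.float64(63.5), np.float64(-0.6)), (np.float64(62.5), np.float64(-0.0)), (np.float64(61.5), np.float64(1.1)), (np.float64(60.5), np.float64(1.7)), (np.float64(59.5), np.float64(2.0)), (np.float64(58.5), np.float64(6.4))]
t 138.7 pos [ 0.4524 -0.077   0.0726] F [0.2263 0.2764 6.708 ] w 0.0002 gf 3.4
```

Run:
```python
from h import *
R=tool(-1,0); k0=(B(-130,166,62)+RB[:,1]*.0015); z=arm.tip_extent+.0585
def go(dz,f=.03):
    arm.move_l(np.array([k0[0],k0[1],z+dz]),R,feed=f); print(dz,telemetry.observe()["force"][2],telemetry.observe()["t"])
go(.0002); arm.sleep(.85); print(telemetry.observe()["force"][2])
for dz in (-.002,-.0035,-.0045,-.0055,-.0065):
    go(dz)
    if telemetry.observe()["force"][2]>14: break
arm.sleep(.3); st()
go(.02,.1); arm.move_l(k0+[0,0,.15],R,feed=.3); st()
ms=optics.snapshot("scene"); cv2.imwrite("pics/end.png",ms[:,:,::-1])
```

```text
0.0002 4.550768889489219 138.9333
5.2792465128026365
-0.002 8.811680383708044 140.0333
-0.0035 10.001902273206067 140.2833
-0.0045 26.334786373348713 140.5333
t 140.8 pos [ 0.4525 -0.077   0.0687] F [-4.0073  1.9764 27.2789] w 0.0003 gf 13.1
0.02 -0.8725768872204326 141.225
t 141.8 pos [ 0.4523 -0.0769  0.2117] F [-0.1693  0.7618  0.0222] w 0.0006 gf 0.0
```

View pics/end.png

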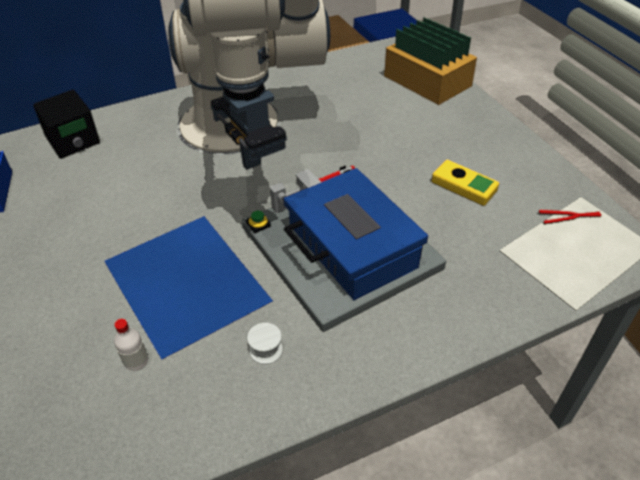

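The lid is shut, the rod (345,172) is clipped, the mat is empty, and the spool, bottle and meter are where they were. The arm touches nothing.

```bash
python3 -c "
from rig import arm
print(arm.sign_off())"
```

```text
the job is handed in; nothing more can be done
None
```

The job is done and handed in at about 142 s: all four modules are in their bays, the rod is back in its clip, the lid is shut, and the key was held at its first click for about a second, then pressed fully in and released; the spool, bottle and multimeter were not disturbed.

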